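# Hang the tube caddy on the balanced arm

## Robot

A 7-joint arm with a two-finger parallel gripper is mounted at the origin on the work surface. World frame = base frame: x ahead of the robot, y to its left, z up, the work surface at z = 0. Lengths are in m, angles in rad, forces in N, time in s.
With the tool pointing down it reaches from about 0.425 to 0.875 m from the base axis. Payload 8.4 kg.
Tool frame: the origin (TCP) lies between the finger pads; the fingertips stand 25 mm ahead of it and the grasp point (between the pads) lies 6 mm ahead of it; z points along the fingers, y is the direction in which the jaws open and shut (so a half turn about z gives the same grasp; the last joint's range is limited). The gripper opens to 87 mm and grips with 3 to 60 N. Pads are 19 mm wide; open, the fingers measure 117 mm over their backs; the gripper's body (75 mm by 190 mm) begins 51 mm behind the grasp point.
Start: joints at [-1.305, 0.333, 0.04, 1.465, -0.013, 1.343, -0.059], TCP at [0.232, 0.607, 0.248] pointing down, gripper open.
Joint ranges: [-2.58, 2.58], [-0.38, 2.09], [-1.3, 1.39], [0.25, 2.4], [-1.5, 4.64], [0.08, 2.09], [-2.65, 2.65]. Speed limits (rad/s): [2.22, 2.22, 2.79, 2.79, 3.14, 3.14, 3.14].

## Interface

Orientations are given as a unit quaternion [w, x, y, z].
In Python, from rig import ctrl gives the robot as it stands.
- The arm moves only by the tool servo_tool, never from a script. Its argument "rows" is a list that holds one entry, the list of rows, each a list of 5 numbers: the opening, from 0 (shut) to 1 (fully open), then the shift along the tool's x, y, z in m, then the turn about the tool's z in rad. In form: [[[hand, x, y, z, yaw], ...]]. A call has 1 to 8 rows; each row shifts and turns the commanded pose from where the row before left it, along the tool's axes as they then stand; what a row does not reach is not made up. A row lasts 1/10 s, in which the tool goes at most 50 mm and 8.59 degrees, less where a joint would pass 70% of its speed; a pose out of reach is approached as far as the arm can. A call is refused whole if a number of a shift passes 0.05 or a number of a turn 0.15, either way. A call with a gripper value outside its range is refused whole. The fingers move at their own pace and stop on an object; the grip force is fixed at half the most. Time passes only in rows, so rows that do not move let the fingers close. It gives the time, the measured TCP pose, the force and the opening at its end, in the units of the state.
- ctrl.observe(): the state, without advancing time (a new reading comes with each control period).
- ctrl.snapshot(name): name is "scene" or "top" or "wrist"; returns the picture (420x560x3 uint8, red, green, blue); there is no depth.
- ctrl.camera_params(name): a dict with "fx", "fy", "cx", "cy" (pixels), "k1" (the pictures are not rectified: a ray, as slopes to the right and down, at radius r is drawn at 1 + k1 r^2 times it, then the intrinsics apply), "rvec" (rotation vector, rad) and "tvec" (3), from world to camera coordinates, as OpenCV has them. Camera axes: x right, y down, z forward; pixel columns grow to the right and rows downward; lengths in m; the calibration is good to about 2 mm. A picture is of the moment at which its call begins: read the wrist's pose just before it. camera_params takes no time and is no camera call; for the wrist camera it gives the pose at the moment of the call.
- ctrl.finish_job(): hands the job in, once; it reports no verdict.
The state is a dict: "time": time; "joints": joint angles; "dq": joint speeds; "effort": joint torques, N m; "tool_pos": TCP position; "orientation": TCP orientation; "force": force on the tool from outside, world axes, zero at the start; "torque": the same for the moment, N m; "width": finger opening in m.
Only numpy, scipy, OpenCV 4.12 (cv2) and the standard library are available. Lean on these libraries where they do the work, as an engineer would, in place of code of your own. Each camera call takes 0.05 s, during which the arm holds its last target.

## Task

The spring-balanced arm over the enamel tray has just been checked with the blue weight. Take the blue weight off the arm's pan and stand it, without dropping it, fully home in its own blue socket; then hang the tube caddy by its orange handle bar in both orange V notches of the arm's fork, easing it down as the arm sinks and letting go only once the arm carries it and has settled, so that the arm never drops. Leave the yellow weight, the black tube rack and the amber bottle alone.

Things in the scene. Friction and masses are not known exactly. Their poses are not given: they have to be found in the camera images.
- seat (a point): Point on the swing arm where the middle of the caddy's bar axis belongs, midway between the two orange V notches. x points along the arm from fork to hinge, y along a seated bar, z up out of the notches (tips with the arm). Notch walls rise 14 mm above this point and reach 24 mm before and behind it; the prongs' undersides are 25 mm below it. Bring the bar in above the walls along +x, then lower.
- notch (a point): Middle of one of the two V notches, on the seat's y axis at y = +40 mm (the other at -40 mm); each is a pair of orange 45 degree plates 10 mm wide in y. Between the prongs 70 mm are free, back to a cross piece 64 mm behind the notches (+x), so fingers fit there. Axes as the seat.
- pan (a point): Centre of the upper face of the blue pan on the swing arm (62 mm inside diameter, lip 6 mm high), 105 mm behind the seat and 12 mm below it in the arm's frame; the blue weight stands in it at the start. Axes as the seat.
- swing_arm (a joint): Sinking angle, rad: 0 = unloaded, on its upper stop, fork 0.2 rad above level; 0.2 = level; 0.36 = lower stop. It takes 1.5 N at the seat to leave the upper stop, then about 62 N/m; lightly damped: a load let go early drops and bounces. The blue weight holds it near 0.2, the caddy alone between 0.16 and 0.26 by its mass (seat 43 to 70 mm down); both together push it to the lower stop.
- balancer: Fixed stand: white enamel tray with black rim (220 x 200 mm, 22 mm high) centred on the origin, and a mast 270 mm away along +x (270 mm high, foot 130 mm square) with the swing arm's level hinge 245 mm above the bench; the seat circles it at 270 mm. Origin on the bench under the seat of the level arm. The arm lies above the x axis, its fork at the -x end.
- blue_weight_centre (a point): Centre (half-way up) of the blue check weight: steel cylinder 52 mm diameter, 40 mm high with blue band, and on top a blue upright round grip 24 mm diameter and 38 mm high; 78 mm high in all, 0.8 kg. z up along its axis. The grip's middle is 20 mm above this point, its top 39 mm above, the underside 39 mm below.
- blue_slot (a point): Centre of the floor of the blue socket's hole, on which the weight's underside rests: square blue block 80 mm wide, 24 mm high, fixed, with a round hole 57 mm in diameter and 14 mm deep; this point is 10 mm above the bench.
- red_slot (a point): The same point of the red socket, which stays empty (its weight is away).
- yellow_slot (a point): The same point of the yellow socket, in which the yellow weight stands.
- yellow_weight_centre (a point): Centre of the yellow weight, same shape as the blue one. Bystander.
- bar (a point): Middle of the caddy's orange round handle bar (14 mm diameter, along y, 138 mm free between two uprights 16 mm wide). The caddy is a steel tray 90 mm (x) by 150 mm (y) with a black rack and capped tubes up to 75 mm high; 0.43 to 0.58 kg, 175 mm high, underside 165 mm below this point. It hangs upright from the bar; either way round is right. z up.
- rack_centre (a point): Black tube rack with capped tubes, 180 x 80 mm, 88 mm high, point 30 mm above its underside. Bystander.
- bottle_centre (a point): Amber bottle, 60 mm diameter, 140 mm high, point half-way up. Bystander.
Mind the look-alikes: they are no part of the job. What is shaped like the part that bears blue_slot but green is not meant.

How it is judged:
By the outcome, as a careful person would: the job done as asked, in the order asked, and still so for the second after the job is handed in, with the robot touching nothing.
It also fails if it takes over 72 s, if anything falls off the work surface, if the arm or the gripper's body presses on something with over 40 N, if the wrist force passes 120 N, or if a joint passes its speed limit or range.

## Working session

There is one attempt and no reset: what is moved stays moved. The work goes in short steps, Python scripts to look and compute and a tool call to move; the robot and the scene stay as the last step left them, time stands still between calls to the robot, and variables do not carry over. Pictures are saved under pics/ and viewed, and the job is handed in when it is done.

Besides the shell and the picture viewer there is one more tool, called after "Call:" by a JSON object that holds its "name" and its "arguments". servo_tool: Moves the arm, as the interface text tells. Its arguments: {"type":"object","properties":{"rows":{"type":"array"}},"required":["rows"]}

```bash
ls; mkdir -p pics; python3 - <<'E'
from rig import ctrl
import cv2,json
print(ctrl.observe())
for n in ["scene","top","wrist"]:
    p=ctrl.camera_params(n); print(n,p)
    cv2.imwrite(f"pics/{n}0.png",ctrl.snapshot(n)[:,:,::-1])
E
```

```text
pics
{'time': 0.0, 'joints': array([-1.3051842 ,  0.33391655,  0.03989787,  1.46629413, -0.01339299,
        1.34330528, -0.05850428]), 'dq': array([-0.00105427,  0.0002678 , -0.00091263, -0.00107202,  0.00079759,
        0.00120923, -0.00032312]), 'effort': array([ 9.15659730e-04, -6.56349707e+01,  1.33550003e+00, -4.03794479e+01,
       -5.97631163e-02,  4.46477754e-02,  1.46196066e-04]), 'tool_pos': array([0.23178734, 0.60679519, 0.24664475]), 'orientation': array([-8.73302022e-05,  1.81417305e-01,  9.83405855e-01, -8.23986522e-04]), 'force': array([-0.4575588 ,  0.42484239,  0.0593554 ]), 'torque': array([-0.03324418,  0.0029911 ,  0.01746756]), 'width': 0.08722917464482802}
scene {'fx': 466.40924404800717, 'fy': 466.40924404800717, 'cx': 276.39275951515236, 'cy': 204.88392623666812, 'k1': -0.060764472076309806, 'rvec': array([ 0.69893141,  2.48913316, -1.3112464 ]), 'tvec': array([ 0.4502643 , -0.02166193,  1.57498845])}
top {'fx': 394.2030514901487, 'fy': 394.2030514901487, 'cx': 283.157812211805, 'cy': 209.9396097598952, 'k1': -0.01864856613680306, 'rvec': array([ 2.11789174, -2.13094511,  0.18957273]), 'tvec': array([0.05490203, 0.59719369, 1.18811874])}
wrist {'fx': 300.8315904620848, 'fy': 300.8315904620848, 'cx': 277.339791810028, 'cy': 209.52799616216498, 'k1': -0.05009594955551159, 'rvec': array([-2.38916536, -1.64581891, -0.22831415]), 'tvec': array([-0.64833416, -0.03177599,  0.39181324])}
```

View pics/scene0.png

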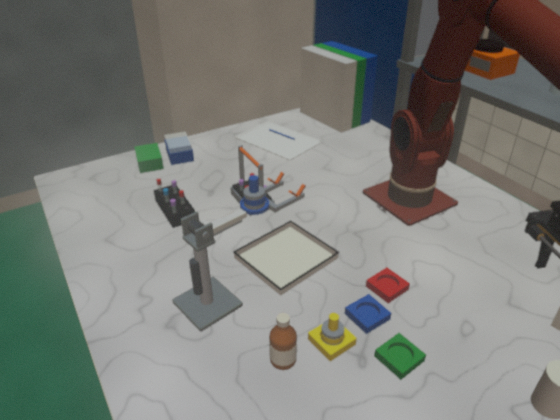

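View pics/top0.png

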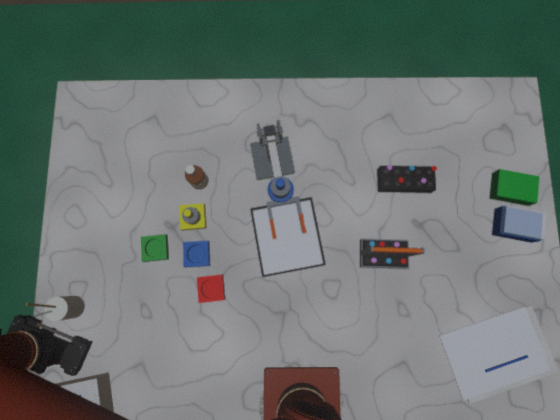

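View pics/wrist0.png

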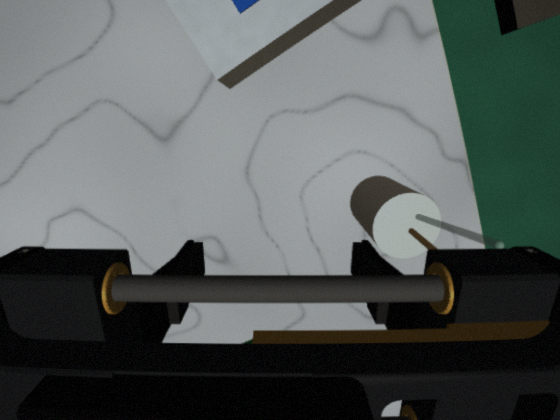

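```bash
cat > h.py <<'E'
import numpy as np, cv2
from rig import ctrl
def P(n):
    p=ctrl.camera_params(n);K=np.array([[p['fx'],0,p['cx']],[0,p['fy'],p['cy']],[0,0,1.]])
    R=cv2.Rodrigues(np.array(p['rvec']))[0];t=np.array(p['tvec']);return p,K,R,t
def ray(n,u,v,c=None):
    p,K,R,t=c or P(n)
    d=np.array([(u-p['cx'])/p['fx'],(v-p['cy'])/p['fy']]);x=d.copy()
    for _ in range(30): x=d/(1+p['k1']*(x@x))
    return -R.T@t, R.T@np.array([x[0],x[1],1.])
def onz(n,u,v,z,c=None):
    o,d=ray(n,u,v,c);return o+d*(z-o[2])/d[2]
def proj(n,X,c=None):
    p,K,R,t=c or P(n);X=np.atleast_2d(X)
    Y=X@R.T+t;s=Y[:,:2]/Y[:,2:];s=s*(1+p['k1']*(s**2).sum(1))[:,None]
    return s*[p['fx'],p['fy']]+[p['cx'],p['cy']]
def tri(*obs):
    A=np.zeros((3,3));b=np.zeros(3)
    for n,u,v in obs:
        o,d=ray(n,u,v);d/=np.linalg.norm(d);M=np.eye(3)-np.outer(d,d);A+=M;b+=M@o
    return np.linalg.solve(A,b)
E
python3 - <<'E'
import cv2
t=cv2.imread('pics/top0.png');s=cv2.imread('pics/scene0.png')
def c(im,n,x,y,w,h,f): cv2.imwrite(n,cv2.resize(im[y:y+h,x:x+w],None,fx=f,fy=f,interpolation=cv2.INTER_CUBIC))
c(t,'pics/t1.png',130,110,200,200,3)
c(t,'pics/t2.png',340,150,110,130,4)
c(s,'pics/s1.png',130,120,220,200,3)
c(s,'pics/s2.png',250,250,190,130,4)
E
```

```text
(no output)
```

View pics/t1.png

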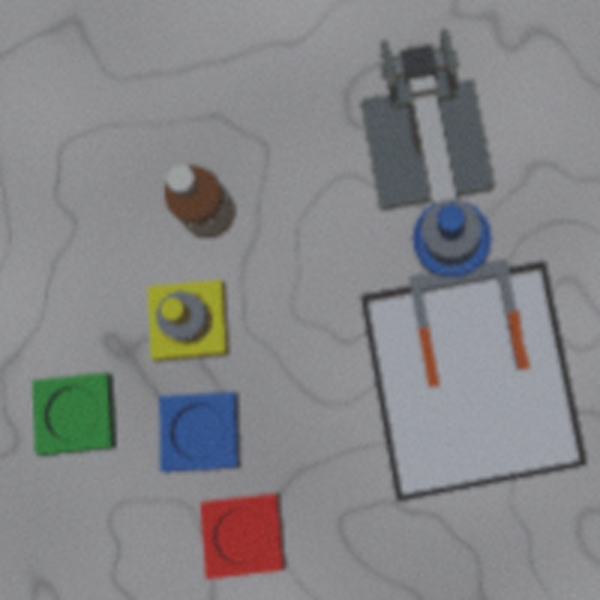

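View pics/t2.png

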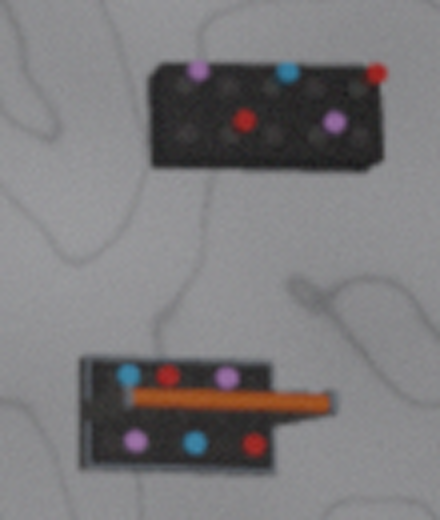

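View pics/s1.png

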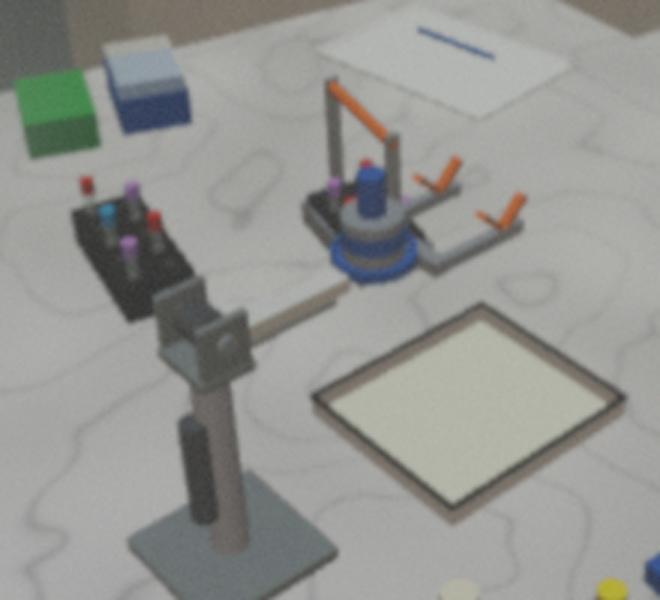

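View pics/s2.png

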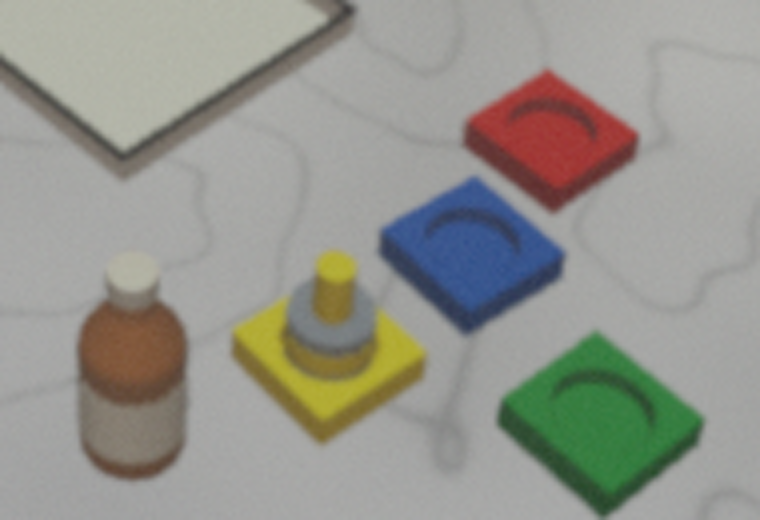

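```bash
python3 - <<'E'
from h import *
np.set_printoptions(precision=4,suppress=True)
T=lambda x,y:((x/3+130),(y/3+110))
T2=lambda x,y:((x/4+340),(y/4+150))
S=lambda x,y:((x/3+130),(y/3+120))
S2=lambda x,y:((x/4+250),(y/4+250))
print('tray',np.array([onz('top',*T(*c),.022) for c in [(364,296),(546,263),(584,463),(399,498)]]))
print('tray',np.array([onz('scene',*S(*c),.022) for c in [(312,398),(481,303),(626,397),(453,510)]]))
print('blue top',np.array([onz('top',*T(*c),.024) for c in [(160,396),(238,392),(240,467),(162,471)]]))
print('blue sc',np.array([onz('scene',*S2(*c),.024) for c in [(380,240),(475,178),(564,257),(468,318)]]))
for e in [((130,397),(332,88)),((332,404),(392,138))]:
  print('bar', onz('top',*T2(*e[0]),.165),onz('scene',*S(*e[1]),.165),tri(('top',*T2(*e[0])),('scene',*S(*e[1]))))
print('grip top',tri(('top',*T(452,216)),('scene',*S(371,173))))
print('notch L', tri(('top',*T(432,371)),('scene',*S(502,218))),tri(('top',*T(521,353)),('scene',*S(440,185))))
print('yellow top',onz('top',*T(171,308),.088),onz('scene',*S2(336,264),.088))
print('bottle top',onz('top',*T(180,178),.14))
o=ctrl.observe();print(o['tool_pos'],o['time'])
E
```

```text
tray [[ 0.6084  0.1544  0.022 ]
 [ 0.6435 -0.0428  0.022 ]
 [ 0.4281 -0.0787  0.022 ]
 [ 0.3929  0.1159  0.022 ]]
tray [[ 0.6436 -0.0367  0.022 ]
 [ 0.4274 -0.0797  0.022 ]
 [ 0.3912  0.1175  0.022 ]
 [ 0.6075  0.1584  0.022 ]]
blue top [[0.5012 0.3705 0.024 ]
 [0.505  0.2874 0.024 ]
 [0.4259 0.2832 0.024 ]
 [0.4221 0.3653 0.024 ]]
blue sc [[0.5114 0.3005 0.024 ]
 [0.428  0.2908 0.024 ]
 [0.4254 0.3704 0.024 ]
 [0.5054 0.3761 0.024 ]]
bar [ 0.463  -0.2001  0.165 ] [ 0.4586 -0.3352  0.165 ] [ 0.4862 -0.205   0.225 ]
bar [ 0.4571 -0.3423  0.165 ] [ 0.457 -0.205  0.165] [ 0.4298 -0.3353  0.1063]
grip top [0.6211 0.057  0.3109]
notch L [0.5026 0.0735 0.2365] [ 0.5177 -0.0049  0.2329]
yellow top [0.5848 0.3463 0.088 ] [0.584 0.346 0.088]
bottle top [0.7073 0.3293 0.14  ]
[0.2318 0.6069 0.2469] 0.15
```

Call:
{"name": "servo_tool", "arguments": {"rows": [[[1,0,0,-0.02,0.129],[1,0,0,-0.02,0.129],[1,0,0,-0.02,0.129],[1,0,0,-0.02,0.129],[1,0,0,-0.02,0.129],[1,0,0,-0.02,0.129],[1,0,0,-0.02,0.129],[1,0,0,-0.02,0.129]]]}}

```text
time: 0.95
tool_pos: [0.2318, 0.6071, 0.4081]
orientation: [0.0, 0.645, 0.764, -0.0]
force: [-0.2, -0.1, -0.5]
width: 0.0873
```

```bash
cat >> h.py <<'E'
def go(x,y,z,az=None,pr=True):
    "world target of TCP -> tool-frame shift, yaw"
    from scipy.spatial.transform import Rotation as Ro
    o=ctrl.observe();q=o['orientation'];R=Ro.from_quat([q[1],q[2],q[3],q[0]]).as_matrix()
    d=R.T@(np.array([x,y,z])-o['tool_pos'])
    a=np.arctan2(R[1,1],R[0,1])
    print('t',o['time'],'pos',o['tool_pos'].round(4),'az',a.round(4),'tilt',R[:2,2].round(4),'F',o['force'].round(2),'w',round(o['width'],4))
    print('shift',d.round(4),'yaw',None if az is None else round(-(az-a),4))
E
python3 -c "
from h import *
go(.6212,.0565,.40,.171)"
```

```text
t 0.95 pos [0.2318 0.6071 0.4081] az 0.1687 tilt [-0.0002 -0.0006] F [-0.16 -0.14 -0.49] w 0.0873
shift [-0.6081  0.2914  0.0083] yaw -0.0023
```

Call:
{"name": "servo_tool", "arguments": {"rows": [[[1,-0.038,0.018,0,0],[1,-0.038,0.018,0,0],[1,-0.038,0.018,0,0],[1,-0.038,0.018,0,0],[1,-0.038,0.018,0,0],[1,-0.038,0.018,0,0],[1,-0.038,0.018,0,0],[1,-0.038,0.018,0,0]]]}}

```text
time: 1.75
tool_pos: [0.427, 0.331, 0.4075]
orientation: [-0.0, 0.643, 0.766, -0.0]
force: [1.1, 0.4, 0.2]
width: 0.0867
```

```bash
python3 -c "
from h import *
go(.6212,.0565,.40,.171)
p,K,R,t=P('wrist');print(-R.T@t, R[2]); print(proj('wrist',[[.4655,.33,.024],[.621,.057,.31]]))
"
```

```text
t 1.75 pos [0.427  0.331  0.4075] az 0.174 tilt [-0.0002  0.    ] F [1.08 0.37 0.24] w 0.0867
shift [-0.304   0.1437  0.0074] yaw 0.003
[0.41211839 0.40594113 0.54439753] [ 0.04644998 -0.27319516 -0.96083651]
[[300.46997863 173.09075308]
 [403.25002947 468.91008796]]
```

```bash
python3 -c "
from h import *
import pickle
c=P('wrist');im=ctrl.snapshot('wrist')[:,:,::-1]
pickle.dump(c,open('w1.pkl','wb'))
cv2.imwrite('pics/w1.png',im);cv2.imwrite('pics/w1c.png',cv2.resize(im[100:250,220:380],None,fx=4,fy=4,interpolation=cv2.INTER_CUBIC))
print(np.abs(ctrl.observe()['dq']).max())
"
```

```text
0.13718638195687377
```

View pics/w1c.png

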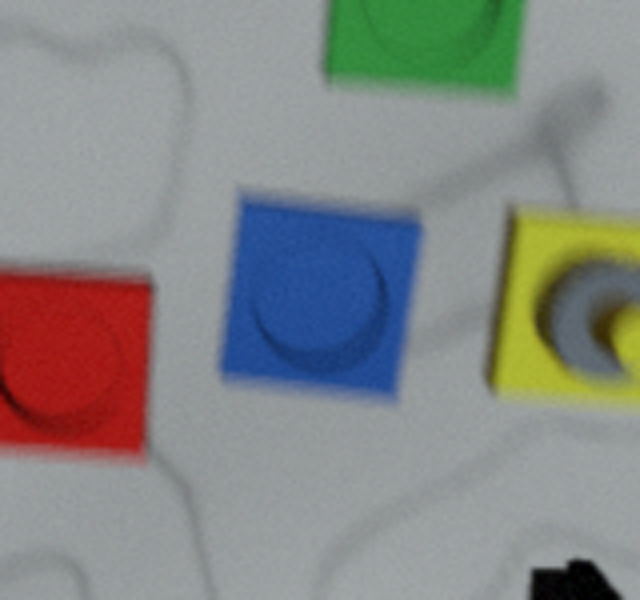

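```bash
python3 -c "
from h import *
import pickle
c=pickle.load(open('w1.pkl','rb'))
q=np.array([onz('wrist',x/4+220,y/4+100,.024,c) for x,y in [(241,200),(419,217),(398,398),(222,376)]])
print(q,q.mean(0),[np.linalg.norm(q[i]-q[i-1]) for i in range(4)])
# overlay scene/top with candidate
for n in ['scene','top']:
  im=cv2.imread(f'pics/{n}0.png');f=4
  im=cv2.resize(im,None,fx=f,fy=f,interpolation=cv2.INTER_CUBIC)
  for col,ctr in [((0,0,255),(.4655,.330)),((0,255,255),tuple(q.mean(0)[:2]))]:
    a=np.linspace(0,6.28,60);X=np.c_[ctr[0]+.0285*np.cos(a),ctr[1]+.0285*np.sin(a),0*a+.024]
    cv2.polylines(im,[((proj(n,X)+.5)*f).astype(int)],True,col,1)
  u=proj(n,[[.4655,.33,.024]])[0]*f;u=u.astype(int)
  cv2.imwrite(f'pics/o_{n}.png',cv2.resize(im[u[1]-100:u[1]+100,u[0]-100:u[0]+100],None,fx=2,fy=2))
"
python3 -c "
import cv2,numpy as np
cv2.imwrite('pics/o.png',np.hstack([cv2.imread('pics/o_scene.png'),cv2.imread('pics/o_top.png')]))"
```

```text
[[0.4238556  0.36295539 0.024     ]
 [0.50022739 0.36921567 0.024     ]
 [0.50814773 0.28938808 0.024     ]
 [0.42909507 0.28564888 0.024     ]] [0.46533145 0.326802   0.024     ] [np.float64(0.07748385803471623), np.float64(0.07662793838715516), np.float64(0.08021955150009544), np.float64(0.07914103940188007)]
```

View pics/o.png

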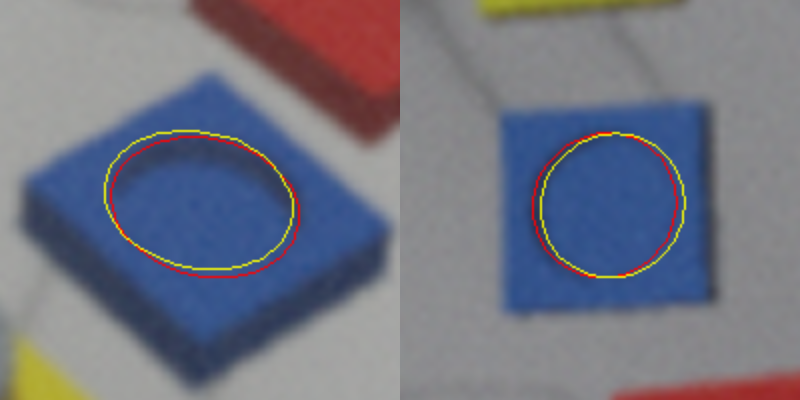

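```bash
python3 -c "
from h import *
go(.6212,.0565,.40,.171)"
```

```text
t 1.8 pos [0.432  0.3239 0.4081] az 0.1647 tilt [ 0.0022 -0.0017] F [ 4.67 -6.76  0.52] w 0.087
shift [-0.2948  0.1428  0.0089] yaw -0.0063
```

Call:
{"name": "servo_tool", "arguments": {"rows": [[[0.7,-0.037,0.018,0,0],[0.7,-0.037,0.018,0,0],[0.7,-0.037,0.018,0,0],[0.7,-0.037,0.018,0,0],[0.7,-0.037,0.018,0,0],[0.7,-0.037,0.018,0,0],[0.7,-0.035,0.017,0,0],[0.7,-0.03,0.015,0,0]]]}}

```text
time: 2.6
tool_pos: [0.6147, 0.0725, 0.4074]
orientation: [0.0, 0.643, 0.766, -0.0]
force: [0.1, 0.6, 0.1]
width: 0.0607
```

Call:
{"name": "servo_tool", "arguments": {"rows": [[[0.7,0,0,0,0],[0.7,0,0,0,0],[0.7,0,0,0,0]]]}}

```text
time: 2.9
tool_pos: [0.6136, 0.0756, 0.4074]
orientation: [-0.0, 0.642, 0.766, 0.0]
force: [0.0, 0.1, -0.6]
width: 0.0609
```

```bash
python3 -c "
from h import *
go(.6212,.0565,.40,.171)
c=P('wrist');im=ctrl.snapshot('wrist')[:,:,::-1];print(proj('wrist',[[.621,.057,.311]],c))
cv2.imwrite('pics/w2.png',im)
im=ctrl.snapshot('scene')[:,:,::-1];cv2.imwrite('pics/s3.png',cv2.resize(im[120:270,180:360],None,fx=4,fy=4,interpolation=cv2.INTER_CUBIC))
"
```

```text
t 2.9 pos [0.6136 0.0756 0.4074] az 0.1755 tilt [-0.0006  0.0005] F [ 0.04  0.15 -0.59] w 0.0609
shift [-0.0202  0.0042  0.0073] yaw 0.0045
[[284.74303817 242.65943522]]
```

View pics/w2.png

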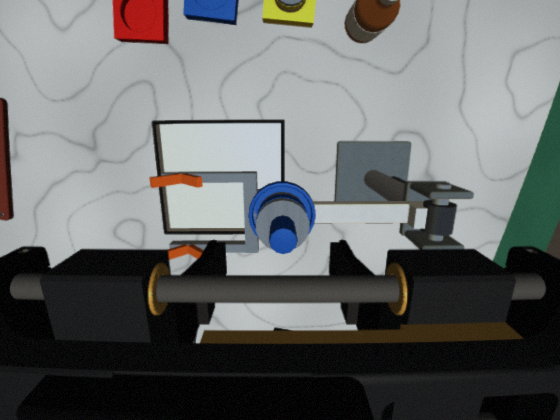

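View pics/s3.png

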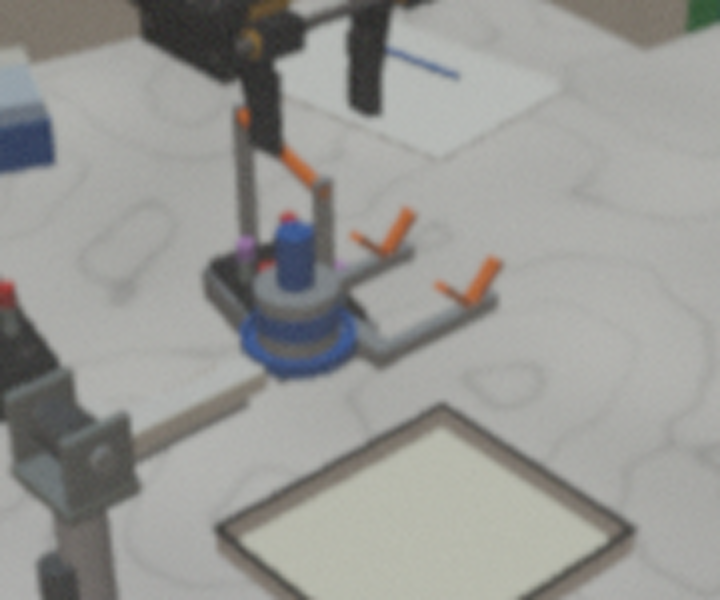

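Call:
{"name": "servo_tool", "arguments": {"rows": [[[0.7,-0.01,0.002,0.005,0],[0.7,-0.009,0.002,0.01,0],[0.7,0,0,0.02,0],[0.7,0,0,0.02,0],[0.7,0,0,0.02,0],[0.7,0,0,0.014,0],[0.7,0,0,0.01,0],[0.7,0,0,0.003,0]]]}}

```text
time: 3.8
tool_pos: [0.6208, 0.056, 0.3044]
orientation: [-0.0, 0.643, 0.766, -0.001]
force: [0.7, 0.5, -0.2]
width: 0.0609
```

Call:
{"name": "servo_tool", "arguments": {"rows": [[[0.7,0,0,0,0],[0.7,0,0,0,0]]]}}

```text
time: 4.0
tool_pos: [0.6215, 0.0562, 0.3064]
orientation: [0.0, 0.643, 0.766, 0.0]
force: [0.1, -0.0, -0.0]
width: 0.061
```

```bash
python3 -c "
from h import *
go(.6212,.0575,.305,.171)
c=P('wrist');im=ctrl.snapshot('wrist')[:,:,::-1];print(proj('wrist',[[.621,.057,.311]],c))
cv2.imwrite('pics/w3.png',im)
im=ctrl.snapshot('scene')[:,:,::-1];cv2.imwrite('pics/s4.png',cv2.resize(im[120:270,180:360],None,fx=4,fy=4,interpolation=cv2.INTER_CUBIC))
"
```

```text
t 4.0 pos [0.6215 0.0562 0.3064] az 0.174 tilt [0.0012 0.0002] F [ 0.1  -0.01 -0.05] w 0.061
shift [ 0.0013 -0.0001  0.0014] yaw 0.003
[[280.523702   282.13944813]]
```

View pics/w3.png

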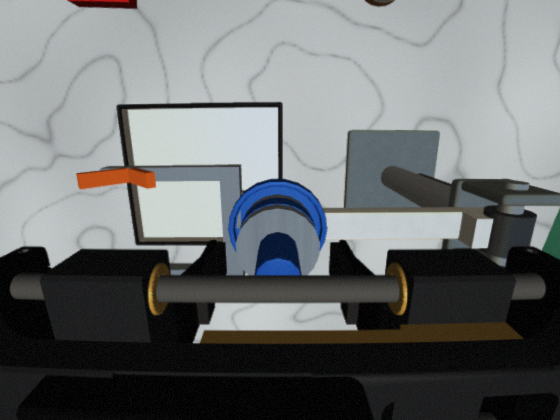

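View pics/s4.png

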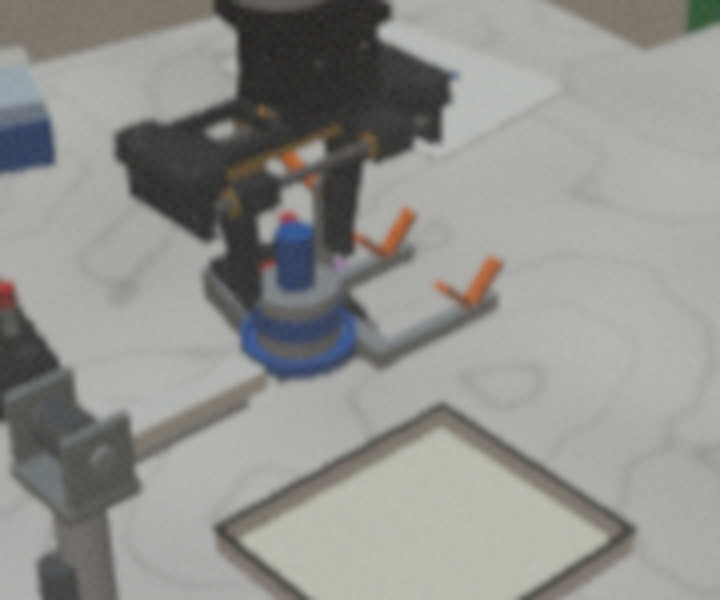

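Call:
{"name": "servo_tool", "arguments": {"rows": [[[0.7,0.001,0,0.001,0],[0,0,0,0,0],[0,0,0,0,0],[0,0,0,0,0],[0,0,0,0,0],[0,0,0,0,0]]]}}

```text
time: 4.7
tool_pos: [0.621, 0.0572, 0.3046]
orientation: [0.0, 0.643, 0.766, -0.0]
force: [0.9, 0.5, -1.2]
width: 0.0286
```

Call:
{"name": "servo_tool", "arguments": {"rows": [[[0,0,0,0,0],[0,0,0,0,0],[0,0,0,-0.001,0],[0,0,0,-0.002,0],[0,0,0,-0.003,0],[0,0,0,-0.003,0]]]}}

```text
time: 5.3
tool_pos: [0.6209, 0.0572, 0.3137]
orientation: [-0.0, 0.643, 0.766, -0.0]
force: [2.4, 0.8, -2.6]
width: 0.0235
```

Call:
{"name": "servo_tool", "arguments": {"rows": [[[0,0,0,-0.003,0],[0,0,0,-0.003,0],[0,0,0,-0.003,0],[0,0,0,-0.003,0],[0,0,0,-0.003,0],[0,0,0,-0.003,0],[0,0,0,-0.003,0],[0,0,0,-0.002,0]]]}}

```text
time: 6.1
tool_pos: [0.6209, 0.0572, 0.3367]
orientation: [-0.0, 0.643, 0.766, -0.0]
force: [3.0, 0.3, -5.7]
width: 0.0233
```

Call:
{"name": "servo_tool", "arguments": {"rows": [[[0,0,0,-0.002,0],[0,0,0,-0.002,0],[0,0,0,-0.003,0],[0,0,0,-0.004,0],[0,0,0,-0.006,0],[0,0,0,-0.008,0],[0,0,0,-0.01,0],[0,0,0,-0.01,0]]]}}

```text
time: 6.9
tool_pos: [0.621, 0.0572, 0.3827]
orientation: [0.0, 0.643, 0.766, 0.0]
force: [-0.4, -0.3, -8.9]
width: 0.023
```

```bash
python3 -c "
from h import *
go(.465,.3295,.40,.171)
im=ctrl.snapshot('scene')[:,:,::-1];cv2.imwrite('pics/s5.png',cv2.resize(im[100:250,180:360],None,fx=4,fy=4,interpolation=cv2.INTER_CUBIC))
"
```

```text
t 6.9 pos [0.621  0.0572 0.3827] az 0.1739 tilt [0.0003 0.0001] F [-0.44 -0.28 -8.87] w 0.023
shift [ 0.2952 -0.1065 -0.0174] yaw 0.0029
```

View pics/s5.png

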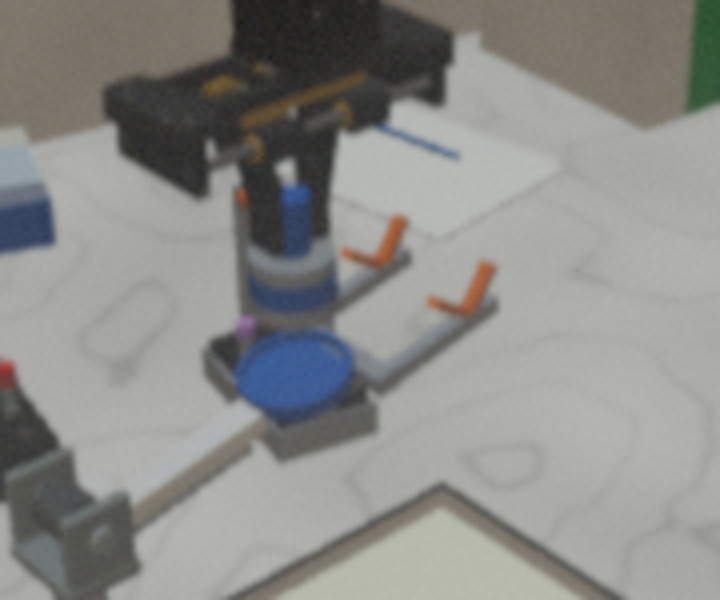

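Call:
{"name": "servo_tool", "arguments": {"rows": [[[0,0,0,-0.012,0],[0,0,0,-0.015,0],[0,0.02,-0.007,0,0],[0,0.035,-0.0125,0,0],[0,0.04,-0.0145,0,0],[0,0.04,-0.0145,0,0],[0,0.04,-0.0145,0,0],[0,0.04,-0.0145,0,0]]]}}

```text
time: 7.75
tool_pos: [0.5064, 0.2567, 0.4094]
orientation: [0.0, 0.643, 0.766, 0.0]
force: [1.3, 0.4, -8.1]
width: 0.023
```

Call:
{"name": "servo_tool", "arguments": {"rows": [[[0,0.04,-0.0145,0.03,0],[0,0.03,-0.01,0.04,0],[0,0.01,-0.0045,0.05,0],[0,0,0,0.05,0],[0,0,0,0.05,0],[0,0,0,0.03,0],[0,0,0,0.02,0],[0,0,0,0,0]]]}}

```text
time: 8.55
tool_pos: [0.4649, 0.326, 0.1391]
orientation: [-0.0, 0.643, 0.766, -0.003]
force: [-0.0, -0.8, -6.3]
width: 0.0233
```

Call:
{"name": "servo_tool", "arguments": {"rows": [[[0,0,0,0,0],[0,0,0,0,0],[0,0,0,0,0]]]}}

```text
time: 8.85
tool_pos: [0.4671, 0.3278, 0.1434]
orientation: [0.0, 0.643, 0.766, 0.001]
force: [-0.1, -0.2, -8.7]
width: 0.0233
```

```bash
python3 -c "
from h import *
import pickle
go(.465,.3295,.0817,.171)
c=P('wrist');im=ctrl.snapshot('wrist')[:,:,::-1];pickle.dump(c,open('w4.pkl','wb'))
cv2.imwrite('pics/w4.png',im)
im=ctrl.snapshot('scene')[:,:,::-1];cv2.imwrite('pics/s6r.png',im);cv2.imwrite('pics/s6.png',cv2.resize(im[230:380,270:450],None,fx=4,fy=4,interpolation=cv2.INTER_CUBIC))
"
```

```text
t 8.85 pos [0.4671 0.3278 0.1434] az 0.1739 tilt [0.0018 0.002 ] F [-0.11 -0.15 -8.69] w 0.0233
shift [ 0.0019 -0.0019  0.0617] yaw 0.0029
```

View pics/w4.png

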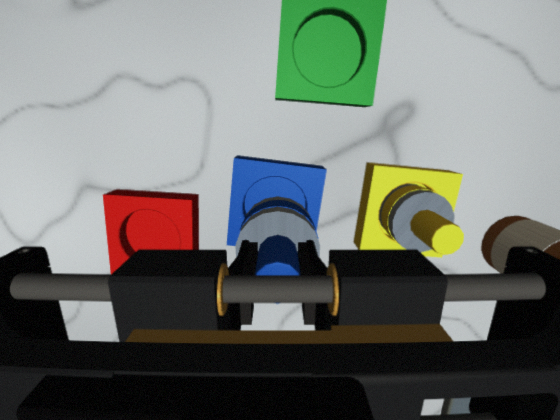

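View pics/s6.png

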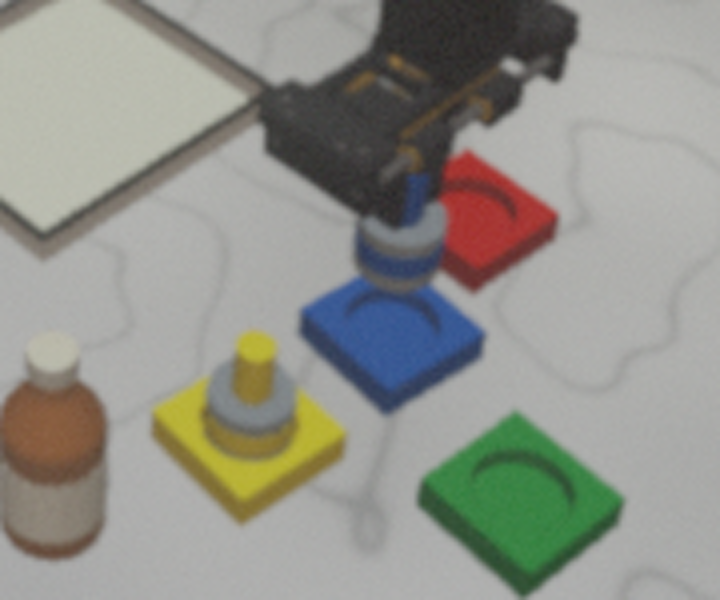

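```bash
python3 -c "
from h import *
import pickle
c=pickle.load(open('w4.pkl','rb'))
im=cv2.imread('pics/w4.png');f=6
big=cv2.resize(im[145:265,215:345],None,fx=f,fy=f,interpolation=cv2.INTER_CUBIC)
# predicted: weight top cyl circle at TCP offset; hole
tcp=np.array([.4671,.3278,.1434]);a=np.linspace(0,6.28,80)
def ring(x,y,z,r,col):
  X=np.c_[x+r*np.cos(a),y+r*np.sin(a),0*a+z];u=proj('wrist',X,c)
  cv2.polylines(big,[((u-[215,145]+.5)*f-.5).astype(int)],True,col,1)
b=tcp[2]-.0716
ring(.4671,.3278,b+.04,.026,(0,0,255))
ring(.4671,.3278,b+.0,.026,(0,0,255))
ring(.465,.3295,.024,.0285,(0,255,255))
ring(.465,.3295,.010,.0285,(0,255,0))
cv2.imwrite('pics/w4c.png',big)
"
```

```text
(no output)
```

View pics/w4c.png

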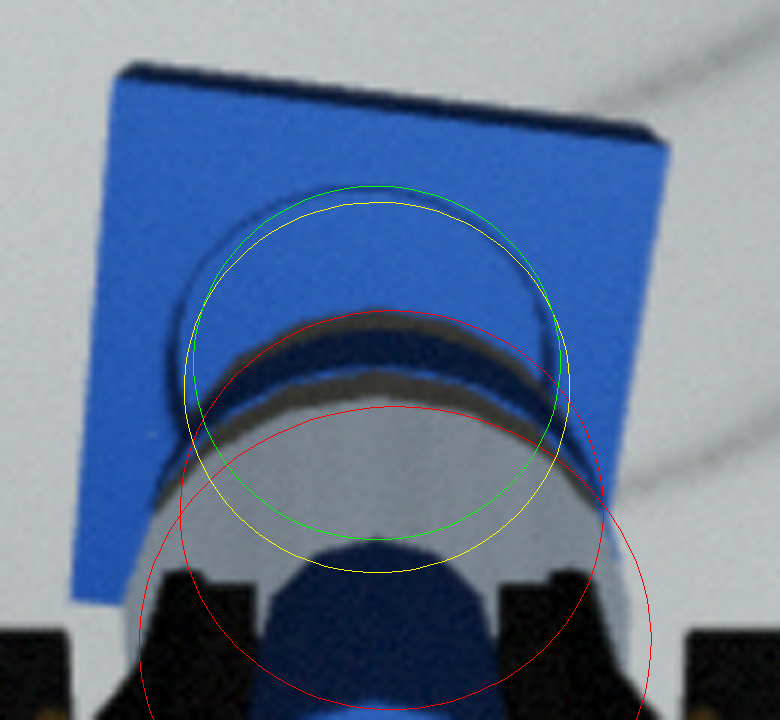

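```bash
python3 -c "
from h import *
import pickle
c=pickle.load(open('w4.pkl','rb'));print(-c[2].T@c[3])
f=6
g=lambda x,y,z:onz('wrist',(x+.5)/f-.5+215,(y+.5)/f-.5+145,z,c)
TL,TR,BL=g(115,80,.024),g(667,147,.024),g(73,600,.024)
print(TL,TR,BL,np.linalg.norm(TL-TR),np.linalg.norm(TL-BL))
e=(TR-TL)/np.linalg.norm(TR-TL);n=np.array([e[1],-e[0],0])
print((TL+TR)/2+.04*n,(TL+TR)/2-.04*n,'diag',(TR+BL)/2)
"
```

```text
[0.45193645 0.40239497 0.28043559]
[0.42059743 0.36840514 0.024     ] [0.49941439 0.37261909 0.024     ] [0.42483922 0.28892858 0.024     ] 0.07892952227429831 0.07958967993798355
[0.46214146 0.33056916 0.024     ] [0.45787036 0.41045507 0.024     ] diag [0.4621268  0.33077383 0.024     ]
```

```bash
python3 -c "
from h import *
go(.4643,.330,.1,.171)"
```

```text
t 8.95 pos [0.4667 0.3275 0.1428] az 0.1739 tilt [0.0011 0.0013] F [ 0.08 -0.49 -7.76] w 0.0232
shift [ 0.0028 -0.002   0.0428] yaw 0.0029
```

Call:
{"name": "servo_tool", "arguments": {"rows": [[[0,0.0015,-0.001,0.01,0],[0,0.0013,-0.001,0.01,0],[0,0,0,0.01,0],[0,0,0,0.008,0],[0,0,0,0.004,0],[0,0,0,0,0],[0,0,0,0,0],[0,0,0,0,0]]]}}

```text
time: 9.75
tool_pos: [0.4642, 0.3297, 0.1001]
orientation: [0.0, 0.643, 0.766, 0.0]
force: [-0.6, -0.5, -7.9]
width: 0.0234
```

```bash
python3 -c "
from h import *
import pickle
go(.4643,.330,.0816,.171)
c=P('wrist');im=ctrl.snapshot('wrist')[:,:,::-1];pickle.dump(c,open('w5.pkl','wb'))
cv2.imwrite('pics/w5.png',im)
im=ctrl.snapshot('scene')[:,:,::-1];cv2.imwrite('pics/s7r.png',im)
cv2.imwrite('pics/s7.png',np.hstack([cv2.resize(im[275:355,330:410],None,fx=5,fy=5,interpolation=cv2.INTER_CUBIC),cv2.resize(cv2.imread('pics/w5.png')[180:280,220:320],None,fx=4,fy=4,interpolation=cv2.INTER_CUBIC)]))
"
```

```text
t 9.75 pos [0.4642 0.3297 0.1001] az 0.1738 tilt [0.0006 0.0005] F [-0.6  -0.54 -7.93] w 0.0234
shift [0.0002 0.0002 0.0186] yaw 0.0028
```

View pics/s7.png

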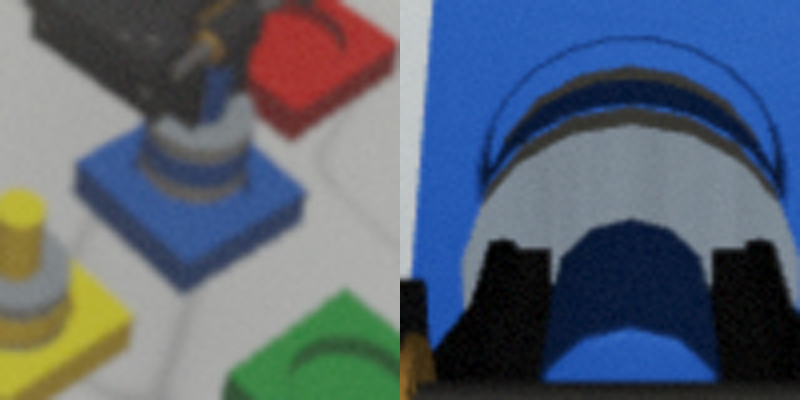

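```bash
python3 -c "
from h import *
import pickle
c=pickle.load(open('w5.pkl','rb'))
a=np.linspace(0,6.28,400)
for z,r in [(.024,.0285),(.0285,.026),(.0685,.026)]:
  X=np.c_[.4642+r*np.cos(a),.3297+r*np.sin(a),0*a+z];u=(proj('wrist',X,c)-[220,180]+.5)*4+[400,0]
  print(z,u.min(0),u.max(0))
"
```

```text
0.024 [490.32542495  48.21488595] [793.83705266 334.62956299]
0.0285 [501.12649595  67.46482193] [783.41601891 333.26321702]
0.0685 [473.72627589 131.68209998] [814.97790259 445.50610573]
```

Call:
{"name": "servo_tool", "arguments": {"rows": [[[0,0.001,0,0.002,0],[0,0,0,0.003,0],[0,0,0,0.003,0],[0,0,0,0.002,0],[0,0,0,0,0]]]}}

```text
time: 10.35
tool_pos: [0.4634, 0.3303, 0.0892]
orientation: [-0.0, 0.643, 0.766, -0.0]
force: [-0.2, -0.1, -8.4]
width: 0.023
```

Call:
{"name": "servo_tool", "arguments": {"rows": [[[0,0,0,0.002,0],[0,0,0,0.002,0],[0,0,0,0.002,0],[0,0,0,0.001,0],[0,0,0,0,0]]]}}

```text
time: 10.85
tool_pos: [0.4636, 0.3304, 0.0825]
orientation: [-0.0, 0.643, 0.766, -0.0]
force: [-0.2, 0.4, -7.0]
width: 0.0232
```

Call:
{"name": "servo_tool", "arguments": {"rows": [[[0,0,0,0.001,0],[0,0,0,0.001,0],[0,0,0,0,0]]]}}

```text
time: 11.15
tool_pos: [0.464, 0.3307, 0.0814]
orientation: [-0.0, 0.643, 0.766, 0.0]
force: [-2.2, -2.1, 2.1]
width: 0.0234
```

Call:
{"name": "servo_tool", "arguments": {"rows": [[[0.6,0,0,0,0],[0.6,0,0,0,0],[0.6,0,0,0,0],[0.6,0,0,0,0],[0.6,0,0,-0.01,0],[0.6,0,0,-0.03,0],[0.6,0,0,-0.05,0],[0.6,0,0,-0.05,0]]]}}

```text
time: 11.95
tool_pos: [0.4633, 0.33, 0.2227]
orientation: [0.0, 0.643, 0.766, -0.0]
force: [0.4, 0.0, 0.5]
width: 0.0519
```

Call:
{"name": "servo_tool", "arguments": {"rows": [[[1,0,0,-0.05,0],[1,0,0,-0.05,0],[1,0,0,-0.05,0],[1,0,0,-0.03,0]]]}}

```text
time: 12.35
tool_pos: [0.4641, 0.3303, 0.406]
orientation: [0.0, 0.643, 0.766, 0.003]
force: [0.5, 0.5, 0.2]
width: 0.0764
```

```bash
python3 -c "
from h import *
go(.459,-.27,.35,0)
im=ctrl.snapshot('scene')[:,:,::-1];cv2.imwrite('pics/s8r.png',im)
w=ctrl.snapshot('wrist')[:,:,::-1]
t=ctrl.snapshot('top')[:,:,::-1];cv2.imwrite('pics/t8r.png',t)
cv2.imwrite('pics/s8.png',np.hstack([cv2.resize(im[275:355,330:410],None,fx=5,fy=5,interpolation=cv2.INTER_CUBIC),cv2.resize(w[100:300,180:380],None,fx=2,fy=2,interpolation=cv2.INTER_CUBIC)]))
cv2.imwrite('pics/t8.png',cv2.resize(t[100:300,240:450],None,fx=3,fy=3,interpolation=cv2.INTER_CUBIC))
"
```

```text
t 12.35 pos [0.4641 0.3303 0.406 ] az 0.1735 tilt [0.0037 0.0039] F [0.54 0.52 0.24] w 0.0764
shift [-0.5906 -0.1089  0.0536] yaw 0.1735
```

View pics/s8.png

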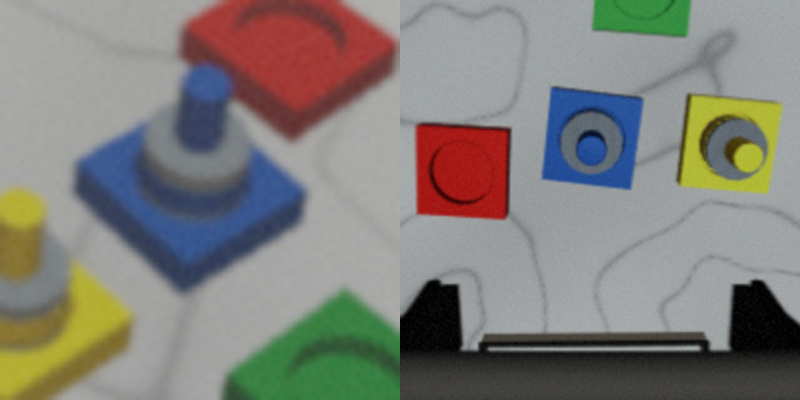

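View pics/t8.png

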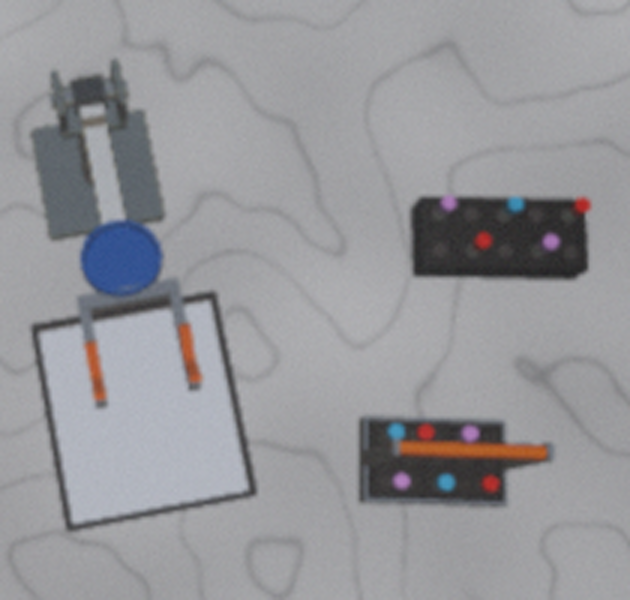

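Call:
{"name": "servo_tool", "arguments": {"rows": [[[1,-0.045,-0.0085,0,0],[1,-0.045,-0.0085,0,0],[1,-0.045,-0.0085,0,0],[1,-0.045,-0.0085,0,0],[1,-0.045,-0.0085,0,0],[1,-0.045,-0.0085,0,0],[1,-0.045,-0.0085,0,0],[1,-0.045,-0.0085,0,0]]]}}

```text
time: 13.3
tool_pos: [0.4581, -0.0378, 0.3997]
orientation: [-0.001, 0.643, 0.766, -0.0]
force: [0.7, -0.0, 0.8]
width: 0.0875
```

Call:
{"name": "servo_tool", "arguments": {"rows": [[[1,-0.045,-0.0085,0,0],[1,-0.045,-0.0085,0,0],[1,-0.045,-0.008,0,0],[1,-0.045,-0.008,0,0],[1,-0.03,-0.005,0,0],[1,0,0,0.02,0.09],[1,0,0,0.02,0.09],[1,0,0,0,0]]]}}

```text
time: 14.1
tool_pos: [0.4564, -0.2487, 0.3579]
orientation: [-0.002, 0.71, 0.704, -0.001]
force: [-0.6, -0.8, 0.4]
width: 0.0869
```

Call:
{"name": "servo_tool", "arguments": {"rows": [[[1,0,0,0,0],[1,0,0,0,0]]]}}

```text
time: 14.3
tool_pos: [0.4581, -0.2491, 0.3614]
orientation: [0.0, 0.708, 0.706, 0.0]
force: [0.1, -0.1, 0.1]
width: 0.0874
```

```bash
python3 -c "
from h import *
import pickle
go(.459,-.27,.30,-.0145)
c=P('wrist');pickle.dump(c,open('w6.pkl','wb'))
w=ctrl.snapshot('wrist')[:,:,::-1]
cv2.imwrite('pics/w6.png',w);print(proj('wrist',[[.4608,-.2026,.165],[.457,-.3388,.165]],c))
"
```

```text
t 14.3 pos [ 0.4581 -0.2491  0.3614] az -0.0036 tilt [ 0.0007 -0.0001] F [ 0.09 -0.08  0.12] w 0.0874
shift [-0.0209  0.0009  0.0614] yaw 0.0109
[[281.54926976 150.89585906]
 [278.38739563 264.25387034]]
```

View pics/w6.png

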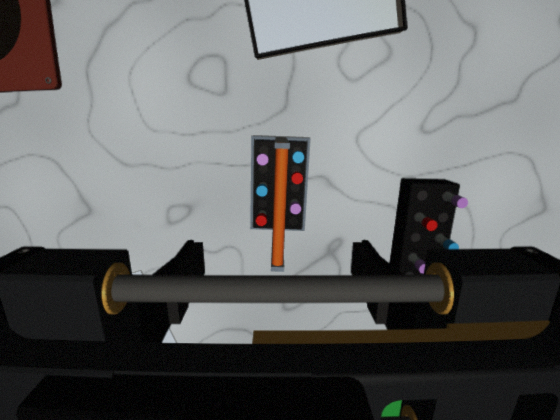

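Call:
{"name": "servo_tool", "arguments": {"rows": [[[1,-0.01,0.001,0.02,0.014],[1,-0.011,0,0.04,0],[1,0,0,0.04,0],[1,0,0,0.04,0],[1,0,0,0.03,0],[1,0,0,0.018,0],[1,0,0,0,0],[1,0,0,0,0]]]}}

```text
time: 15.15
tool_pos: [0.4591, -0.2705, 0.1737]
orientation: [0.0, 0.714, 0.7, -0.0]
force: [-0.3, -0.8, 1.1]
width: 0.0873
```

```bash
python3 -c "
from h import *
go(.459,-.27,.171,-.018)
w=ctrl.snapshot('wrist')[:,:,::-1]
im=ctrl.snapshot('scene')[:,:,::-1]
cv2.imwrite('pics/w7.png',np.hstack([w[120:320,180:380],cv2.resize(im[100:250,200:350],(200,200))]).repeat(2,0).repeat(2,1))
"
```

```text
t 15.15 pos [ 0.4591 -0.2705  0.1737] az -0.0194 tilt [ 0.0004 -0.0006] F [-0.33 -0.82  1.09] w 0.0873
shift [ 0.0005 -0.0001  0.0027] yaw -0.0014
```

View pics/w7.png

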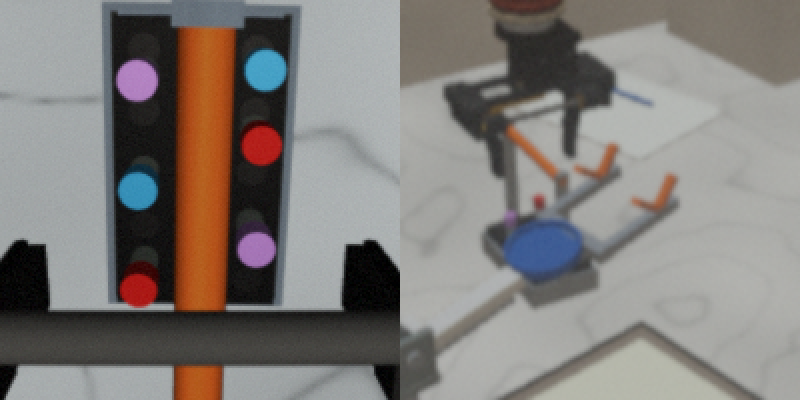

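Call:
{"name": "servo_tool", "arguments": {"rows": [[[0.3,0,0,0.002,0],[0.2,0,0,0,0],[0,0,0,0,0],[0,0,0,0,0],[0,0,0,0,0],[0,0,0,0,0],[0,0,0,0,0],[0,0,0,0,0]]]}}

```text
time: 16.05
tool_pos: [0.4586, -0.2702, 0.1707]
orientation: [-0.0, 0.714, 0.7, -0.0]
force: [0.7, -0.2, 1.0]
width: 0.0312
```

Call:
{"name": "servo_tool", "arguments": {"rows": [[[0,0,0,0,0],[0,0,0,0,0]]]}}

```text
time: 16.25
tool_pos: [0.4587, -0.2702, 0.1707]
orientation: [0.0, 0.714, 0.7, 0.0]
force: [1.0, 0.7, 1.8]
width: 0.0153
```

Call:
{"name": "servo_tool", "arguments": {"rows": [[[0,0,0,0,0],[0,0,0,0,0],[0,0,0,-0.005,0],[0,0,0,-0.01,0],[0,0,0,-0.02,0],[0,0,0,-0.03,0],[0,0,0,-0.03,0],[0,0,0,-0.03,0]]]}}

```text
time: 17.05
tool_pos: [0.458, -0.2705, 0.2972]
orientation: [-0.0, 0.714, 0.7, -0.0]
force: [1.0, 0.4, -4.7]
width: 0.0135
```

Call:
{"name": "servo_tool", "arguments": {"rows": [[[0,0,0,-0.03,0],[0,0,0,-0.02,0],[0,0,0,-0.01,0],[0,0,0,0,0],[0,0,0,0,0]]]}}

```text
time: 17.55
tool_pos: [0.4582, -0.27, 0.3548]
orientation: [-0.001, 0.714, 0.7, -0.0]
force: [0.5, -0.8, -4.8]
width: 0.013
```

```bash
python3 -c "
from h import *
go(.4347,.0236,.351,.171)
T=lambda x,y:((x+.5)/3-.5+240,(y+.5)/3-.5+100)
for n in [(91,343),(101,404),(184,325),(196,384)]: print(onz('top',*T(*n),.31))
print('tray',np.array([onz('top',*T(*n),.022) for n in [(34,328),(214,295),(254,493),(70,527)]]).mean(0))
s=np.array([.5233,.0389,.2986]);c,si=np.cos(.2),np.sin(.2);h=np.array([.985,.17,0])
ax=h*c-np.array([0,0,si]);az=h*si+np.array([0,0,c]);ay=np.array([-.17,.985,0])
X=np.array([s+ay*o+ax*k+az*w for o in (.04,-.04) for k,w in [(-.024,.014),(0,-0.007*0),(.024,.014)]])
im=cv2.imread('pics/t8r.png');f=5;b=cv2.resize(im[180:260,250:330],None,fx=f,fy=f,interpolation=cv2.INTER_CUBIC)
for u in proj('top',X): cv2.circle(b,tuple(((u-[250,180]+.5)*f).astype(int)),3,(0,255,0),1)
im=cv2.imread('pics/s8r.png');b2=cv2.resize(im[150:230,240:320],None,fx=f,fy=f,interpolation=cv2.INTER_CUBIC)
for u in proj('scene',X): cv2.circle(b2,tuple(((u-[240,150]+.5)*f).astype(int)),3,(0,255,0),1)
cv2.imwrite('pics/n.png',np.hstack([b,b2]))
w=ctrl.snapshot('wrist')[:,:,::-1];cv2.imwrite('pics/w8.png',w)
"
```

```text
t 17.55 pos [ 0.4582 -0.27    0.3548] az -0.0201 tilt [-0.0011  0.0005] F [ 0.52 -0.76 -4.79] w 0.013
shift [ 0.2931 -0.0294  0.004 ] yaw -0.1911
[0.54048794 0.08319054 0.31      ]
[0.48954726 0.07495656 0.31      ]
[0.55517938 0.00582761 0.31      ]
[ 0.50562799 -0.00337442  0.31      ]
tray [0.51844334 0.03856366 0.022     ]
```

View pics/n.png

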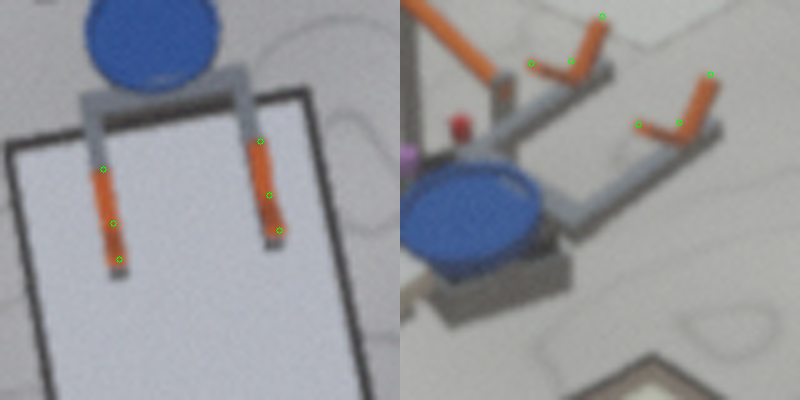

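View pics/w8.png

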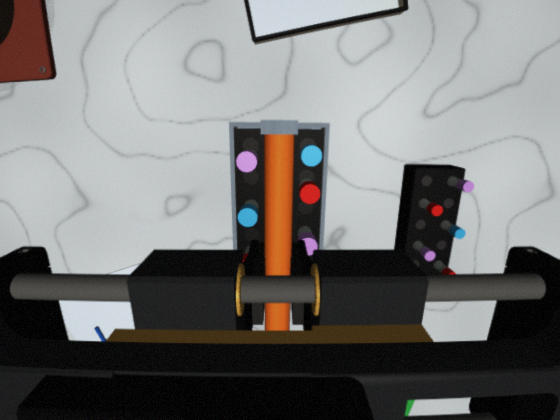

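Call:
{"name": "servo_tool", "arguments": {"rows": [[[0,0,0,0.004,-0.095],[0,0,0,0.006,-0.096],[0,0.02,0.0028,0,0],[0,0.035,0.005,0,0],[0,0.04,0.0057,0,0],[0,0.04,0.0057,0,0],[0,0.04,0.0057,0,0],[0,0.04,0.0057,0,0]]]}}

```text
time: 18.4
tool_pos: [0.4513, -0.0517, 0.3447]
orientation: [-0.0, 0.644, 0.765, -0.0]
force: [0.5, -0.1, -5.3]
width: 0.0127
```

Call:
{"name": "servo_tool", "arguments": {"rows": [[[0,0.04,0.0057,0,0],[0,0.025,0.0036,0,0],[0,0.013,0.0018,0,0],[0,0,0,0,0],[0,0,0,0,0],[0,0,0,0,0]]]}}

```text
time: 19.0
tool_pos: [0.45, 0.0237, 0.3455]
orientation: [0.0, 0.645, 0.764, -0.0]
force: [-0.3, -0.5, -5.3]
width: 0.0132
```

```bash
python3 -c "
from h import *
go(.5233,.0389,.345,.171)
t=ctrl.snapshot('top')[:,:,::-1];im=ctrl.snapshot('scene')[:,:,::-1]
cv2.imwrite('pics/n2.png',np.hstack([cv2.resize(t[150:290,220:360],(400,400)),cv2.resize(im[120:260,210:350],(400,400))]))
w=ctrl.snapshot('wrist')[:,:,::-1];cv2.imwrite('pics/w9.png',w)
"
```

```text
t 19.0 pos [0.45   0.0237 0.3455] az 0.1683 tilt [-0.0002 -0.0004] F [-0.29 -0.46 -5.33] w 0.0132
shift [0.0027 0.0748 0.0005] yaw -0.0027
```

View pics/n2.png

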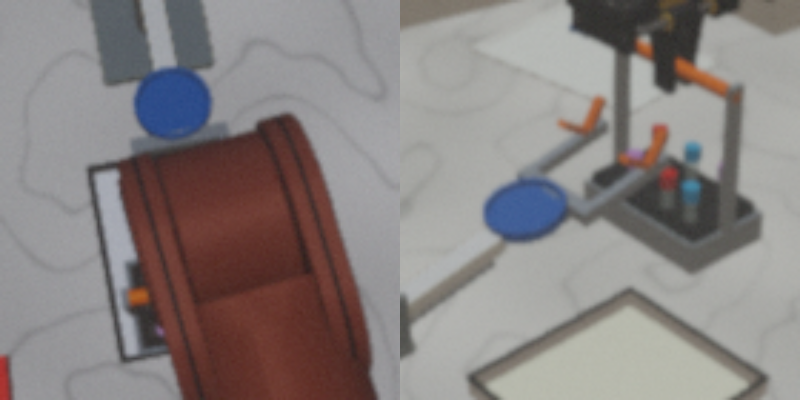

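View pics/w9.png

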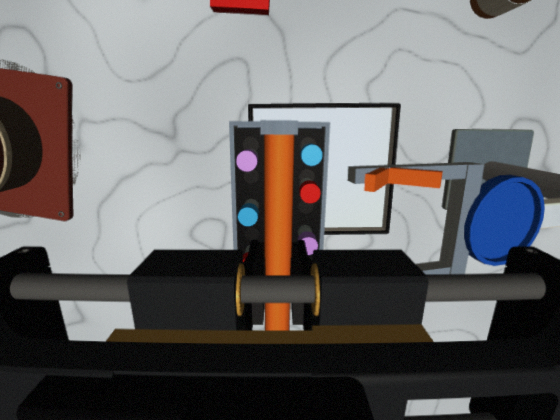

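Call:
{"name": "servo_tool", "arguments": {"rows": [[[0,0.001,0.01,0,0],[0,0.0015,0.018,0,0],[0,0,0.02,0,0],[0,0,0.015,0,0],[0,0,0.008,0,0],[0,0,0.004,0,0],[0,0,0,0,0],[0,0,0,0,0]]]}}

```text
time: 19.95
tool_pos: [0.523, 0.0406, 0.3457]
orientation: [-0.0, 0.644, 0.765, -0.0]
force: [0.1, 0.1, -4.5]
width: 0.0131
```

```bash
python3 -c "
from h import *
import pickle
go(.5233,.0389,.345,.171)
im=ctrl.snapshot('scene')[:,:,::-1];cv2.imwrite('pics/s10r.png',im)
cv2.imwrite('pics/n3.png',cv2.resize(im[120:240,220:340],(600,600),interpolation=cv2.INTER_CUBIC))
c=P('wrist');pickle.dump(c,open('w10.pkl','wb'))
w=ctrl.snapshot('wrist')[:,:,::-1];cv2.imwrite('pics/w10.png',w)
"
```

```text
t 19.95 pos [0.523  0.0406 0.3457] az 0.1707 tilt [-0.0003  0.    ] F [ 0.05  0.12 -4.51] w 0.0131
shift [-0.0017 -0.      0.0007] yaw -0.0003
```

View pics/n3.png

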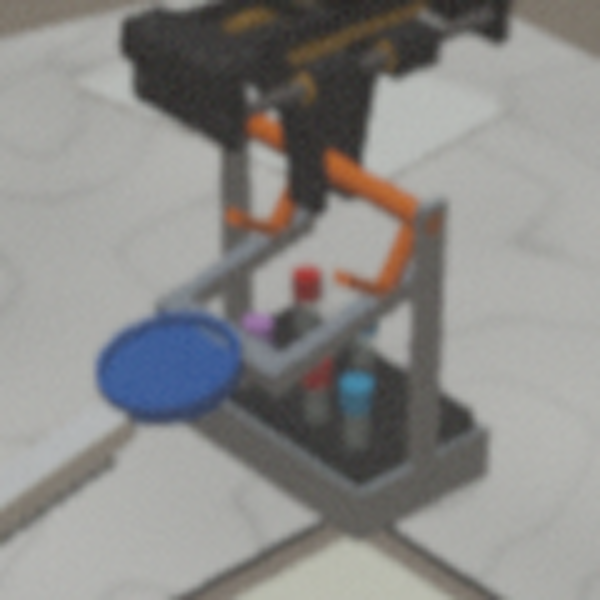

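View pics/w10.png

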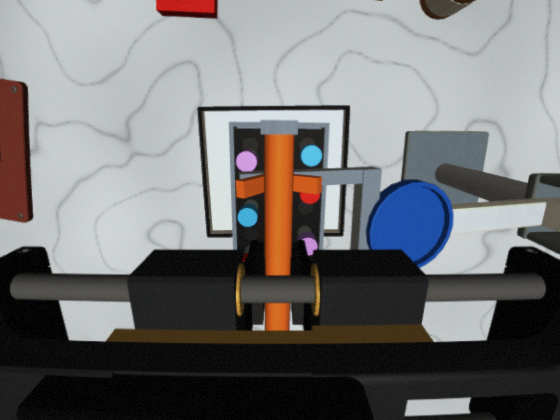

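Call:
{"name": "servo_tool", "arguments": {"rows": [[[0,-0.0015,0,0.004,0],[0,0,0,0.007,0],[0,0,0,0.007,0],[0,0,0,0.006,0],[0,0,0,0.004,0],[0,0,0,0.003,0],[0,0,0,0.002,0],[0,0,0,0,0]]]}}

```text
time: 20.85
tool_pos: [0.5236, 0.0394, 0.3125]
orientation: [-0.0, 0.644, 0.765, -0.0]
force: [-0.5, -0.5, -5.0]
width: 0.013
```

```bash
python3 -c "
from h import *
go(.5233,.0389,.3046,.171)
im=ctrl.snapshot('scene')[:,:,::-1]
cv2.imwrite('pics/n4.png',cv2.resize(im[120:240,220:340],(600,600),interpolation=cv2.INTER_CUBIC))
"
```

```text
t 20.85 pos [0.5236 0.0394 0.3125] az 0.171 tilt [-0.0002 -0.0002] F [-0.46 -0.47 -4.95] w 0.013
shift [-0.0004 -0.0003  0.0079] yaw -0.0
```

View pics/n4.png

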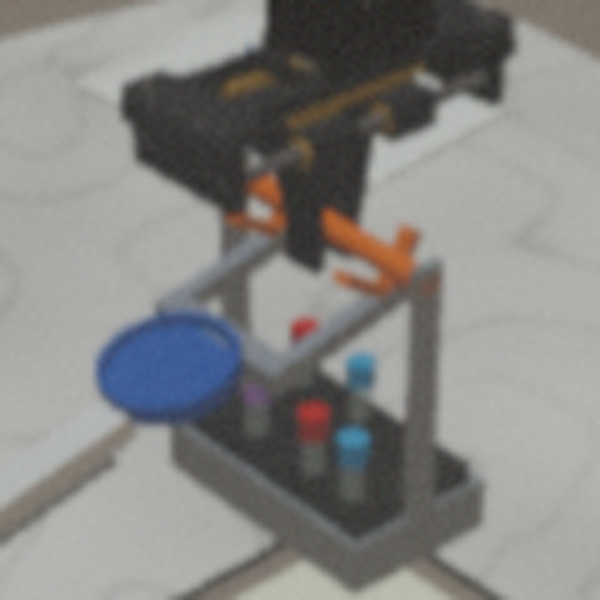

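Call:
{"name": "servo_tool", "arguments": {"rows": [[[0,0,0,0.002,0],[0,0,0,0.002,0],[0,0,0,0.002,0],[0,0,0,0.002,0],[0,0,-0.0005,0.002,0],[0,0,-0.0005,0.002,0],[0,0,-0.0005,0.002,0],[0,0,0,0,0]]]}}

```text
time: 21.7
tool_pos: [0.5223, 0.0392, 0.2986]
orientation: [0.0, 0.644, 0.765, 0.0]
force: [2.3, 0.5, -3.6]
width: 0.0128
```

Call:
{"name": "servo_tool", "arguments": {"rows": [[[0,0,0.0005,0.002,0],[0,0,0,0.0025,0],[0,0,0,0.0025,0],[0,0,0,0.0025,0],[0,0,0,0.0025,0],[0,0,0,0.0025,0],[0,0,0,0.0025,0],[0,0,0,0.001,0]]]}}

```text
time: 22.5
tool_pos: [0.5204, 0.0388, 0.2794]
orientation: [-0.002, 0.644, 0.765, -0.002]
force: [-10.4, -1.4, -0.1]
width: 0.0135
```

Call:
{"name": "servo_tool", "arguments": {"rows": [[[0,0,0,0,0]]]}}

```text
time: 22.6
tool_pos: [0.5204, 0.0388, 0.2795]
orientation: [-0.002, 0.644, 0.765, -0.002]
force: [-10.9, -1.8, -1.5]
width: 0.0127
```

Call:
{"name": "servo_tool", "arguments": {"rows": [[[0,0,-0.0015,0,0],[0,0,-0.001,0,0],[0,0,0,0,0]]]}}

```text
time: 22.9
tool_pos: [0.5202, 0.0388, 0.2807]
orientation: [0.0, 0.644, 0.765, 0.0]
force: [-2.9, -0.8, -1.1]
width: 0.0133
```

```bash
python3 -c "
from h import *
go(.5195,.0383,.2795,.171)
im=ctrl.snapshot('scene')[:,:,::-1]
cv2.imwrite('pics/n5.png',cv2.resize(im[120:240,220:340],(600,600),interpolation=cv2.INTER_CUBIC))
"
```

```text
t 22.9 pos [0.5202 0.0388 0.2807] az 0.171 tilt [0.0002 0.0002] F [-2.88 -0.77 -1.08] w 0.0133
shift [-0.0004 -0.0007  0.0012] yaw -0.0
```

View pics/n5.png

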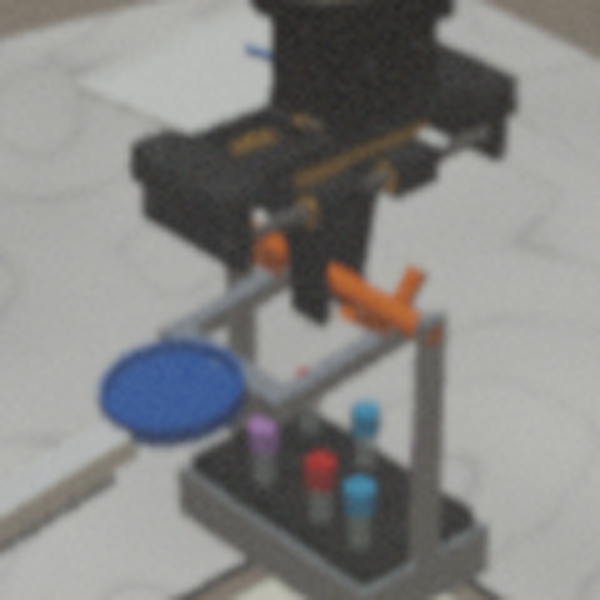

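Call:
{"name": "servo_tool", "arguments": {"rows": [[[0,0,-0.001,0.002,0],[0,0,-0.0003,0.0025,0],[0,0,-0.0003,0.0025,0],[0,0,-0.0002,0.0025,0],[0,0,-0.0002,0.002,0],[0,0,0,0.001,0],[0,0,0,0,0],[0,0,0,0,0]]]}}

```text
time: 23.75
tool_pos: [0.5186, 0.0386, 0.2684]
orientation: [0.0, 0.644, 0.765, 0.0]
force: [4.3, 0.9, -2.3]
width: 0.0131
```

Call:
{"name": "servo_tool", "arguments": {"rows": [[[0,0,0.0008,0.002,0],[0,0,0,0.0025,0],[0,0,0,0.0025,0],[0,0,-0.0002,0.0025,0],[0,0,-0.0002,0.002,0],[0,0,0,0.001,0],[0,0,0,0,0],[0,0,0,0,0]]]}}

```text
time: 24.55
tool_pos: [0.5184, 0.0385, 0.2556]
orientation: [-0.0, 0.644, 0.765, -0.0]
force: [-1.5, 0.4, -0.4]
width: 0.0132
```

Call:
{"name": "servo_tool", "arguments": {"rows": [[[0,0,-0.0003,0.001,0],[0,0,0,0.001,0],[0,0,0,0,0],[0,0,0,0,0]]]}}

```text
time: 24.95
tool_pos: [0.5183, 0.0385, 0.2537]
orientation: [0.0, 0.644, 0.765, 0.0]
force: [-1.0, 1.0, -0.7]
width: 0.0133
```

Call:
{"name": "servo_tool", "arguments": {"rows": [[[0,0,0,0,0]]]}}

```text
time: 25.05
tool_pos: [0.5183, 0.0385, 0.2537]
orientation: [0.0, 0.644, 0.765, 0.0]
force: [-1.1, 0.1, -0.1]
width: 0.0127
```

Call:
{"name": "servo_tool", "arguments": {"rows": [[[0,0,0,0,0]]]}}

```text
time: 25.15
tool_pos: [0.5183, 0.0384, 0.2537]
orientation: [0.0, 0.644, 0.765, 0.0]
force: [-1.5, 1.6, -0.3]
width: 0.0129
```

Call:
{"name": "servo_tool", "arguments": {"rows": [[[0,0,0,0.001,0],[0,0,0,0.001,0],[0,0,0,0,0],[0,0,0,0,0]]]}}

```text
time: 25.55
tool_pos: [0.5183, 0.0385, 0.2517]
orientation: [0.0, 0.644, 0.765, -0.0]
force: [-1.3, 0.5, -0.2]
width: 0.0131
```

Call:
{"name": "servo_tool", "arguments": {"rows": [[[0,0,0,0,0]]]}}

```text
time: 25.65
tool_pos: [0.5183, 0.0385, 0.2517]
orientation: [0.0, 0.644, 0.765, 0.0]
force: [-1.4, 0.3, -0.7]
width: 0.0129
```

Call:
{"name": "servo_tool", "arguments": {"rows": [[[0,0,0,0,0]]]}}

```text
time: 25.75
tool_pos: [0.5183, 0.0385, 0.2517]
orientation: [0.0, 0.644, 0.765, 0.0]
force: [-1.4, 0.9, 0.1]
width: 0.0129
```

Call:
{"name": "servo_tool", "arguments": {"rows": [[[0,0,-0.0003,0.001,0],[0,0,0,0.001,0],[0,0,0,0.001,0],[0,0,0,0,0]]]}}

```text
time: 26.15
tool_pos: [0.5182, 0.0384, 0.2487]
orientation: [0.0, 0.644, 0.765, 0.0]
force: [1.4, 2.0, -0.2]
width: 0.0128
```

Call:
{"name": "servo_tool", "arguments": {"rows": [[[0,0,0,0,0]]]}}

```text
time: 26.25
tool_pos: [0.5183, 0.0384, 0.2488]
orientation: [0.0, 0.644, 0.765, 0.0]
force: [2.4, -0.2, 0.3]
width: 0.0129
```

Call:
{"name": "servo_tool", "arguments": {"rows": [[[0,0,0,0,0]]]}}

```text
time: 26.35
tool_pos: [0.5183, 0.0385, 0.2488]
orientation: [0.0, 0.644, 0.765, 0.0]
force: [1.5, 1.2, -0.0]
width: 0.0127
```

Call:
{"name": "servo_tool", "arguments": {"rows": [[[0,0,0,0,0]]]}}

```text
time: 26.45
tool_pos: [0.5182, 0.0384, 0.2488]
orientation: [0.0, 0.644, 0.765, 0.0]
force: [2.1, 0.8, 0.3]
width: 0.0129
```

Call:
{"name": "servo_tool", "arguments": {"rows": [[[0,0,0,0,0]]]}}

```text
time: 26.55
tool_pos: [0.5182, 0.0384, 0.2488]
orientation: [0.0, 0.644, 0.765, 0.0]
force: [2.8, 1.0, 0.6]
width: 0.0129
```

```bash
python3 -c "
from h import *
go(.518,.0383,.251,.171)
im=ctrl.snapshot('scene')[:,:,::-1];cv2.imwrite('pics/s11r.png',im)
w=ctrl.snapshot('wrist')[:,:,::-1]
cv2.imwrite('pics/n6.png',np.hstack([cv2.resize(im[130:250,220:340],(400,400),interpolation=cv2.INTER_CUBIC),cv2.resize(w[100:300,180:380],(400,400))]))
"
```

```text
t 26.55 pos [0.5182 0.0384 0.2488] az 0.171 tilt [0.0005 0.    ] F [2.83 1.03 0.59] w 0.0129
shift [-0.0001 -0.0002 -0.0022] yaw 0.0
```

View pics/n6.png

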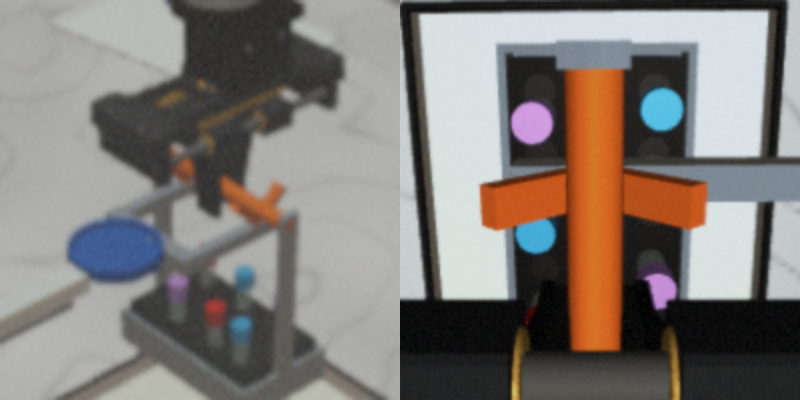

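Call:
{"name": "servo_tool", "arguments": {"rows": [[[0,0,0.0002,-0.001,0],[0,0,0,0,0],[0.2,0,0,0,0],[0.25,0,0,0,0],[0.3,0,0,0,0],[0.4,0,0,0,0],[0.45,0,0,0,0],[0.45,0,0,0,0]]]}}

```text
time: 27.45
tool_pos: [0.5181, 0.0384, 0.2496]
orientation: [-0.0, 0.644, 0.765, -0.0]
force: [0.2, 0.2, 0.4]
width: 0.0374
```

```bash
python3 -c "
from h import *
go(.518,.0383,.251,.171)
im=ctrl.snapshot('scene')[:,:,::-1];cv2.imwrite('pics/s12r.png',im)
w=ctrl.snapshot('wrist')[:,:,::-1]
cv2.imwrite('pics/n7.png',np.hstack([cv2.resize(im[130:250,220:340],(400,400),interpolation=cv2.INTER_CUBIC),cv2.resize(w[100:300,180:380],(400,400))]))
"
```

```text
t 27.45 pos [0.5181 0.0384 0.2496] az 0.1709 tilt [-0.0002 -0.0001] F [0.17 0.17 0.42] w 0.0374
shift [-0.0001 -0.0002 -0.0014] yaw -0.0001
```

View pics/n7.png

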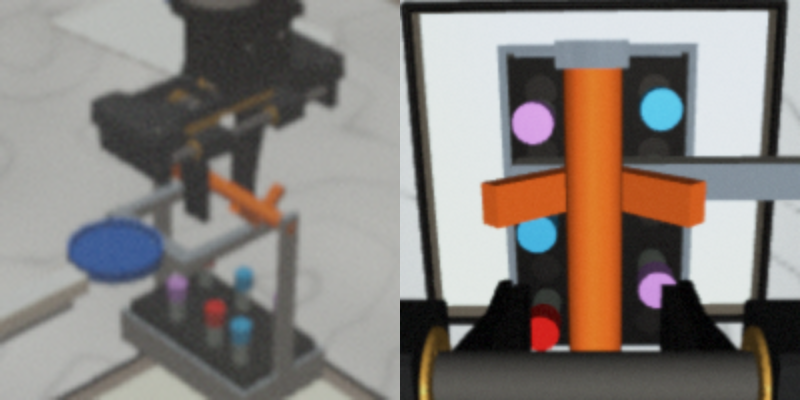

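Call:
{"name": "servo_tool", "arguments": {"rows": [[[0.45,0,0,0,0],[0.45,0,0,-0.005,0],[0.45,0,0,-0.01,0],[0.45,0,0,-0.02,0],[0.45,0,0,-0.03,0],[0.45,0,0,-0.04,0],[0.45,0,0,-0.04,0],[0.45,0,0,-0.02,0]]]}}

```text
time: 28.35
tool_pos: [0.5188, 0.0382, 0.419]
orientation: [0.001, 0.644, 0.765, 0.002]
force: [0.3, 0.2, 0.0]
width: 0.0395
```

Call:
{"name": "servo_tool", "arguments": {"rows": [[[0.45,0,0,0,0],[0.45,0,0,0,0],[0.45,0,0,0,0],[0.45,0,0,0,0],[0.45,0,0,0,0],[0.45,0,0,0,0]]]}}

```text
time: 28.95
tool_pos: [0.518, 0.0384, 0.4143]
orientation: [-0.0, 0.644, 0.765, -0.0]
force: [-0.3, -1.0, 0.3]
width: 0.0393
```

```bash
python3 -c "
from h import *
go(.518,.0383,.251,.171)
im=ctrl.snapshot('scene')[:,:,::-1];cv2.imwrite('pics/s13r.png',im)
w=ctrl.snapshot('wrist')[:,:,::-1]
cv2.imwrite('pics/n8.png',np.hstack([cv2.resize(im[100:390,180:470],(420,420),interpolation=cv2.INTER_CUBIC),cv2.resize(w[20:300,140:420],(380,420))]))
a=cv2.imread('pics/s12r.png').astype(int)
print('diff low caddy',np.abs(a-im)[210:260,250:330].mean())
"
```

```text
t 28.95 pos [0.518  0.0384 0.4143] az 0.1709 tilt [-0.0007 -0.0003] F [-0.25 -0.98  0.28] w 0.0393
shift [-1.000e-04  1.000e-04  1.633e-01] yaw -0.0001
diff low caddy 2.9684166666666667
```

View pics/n8.png

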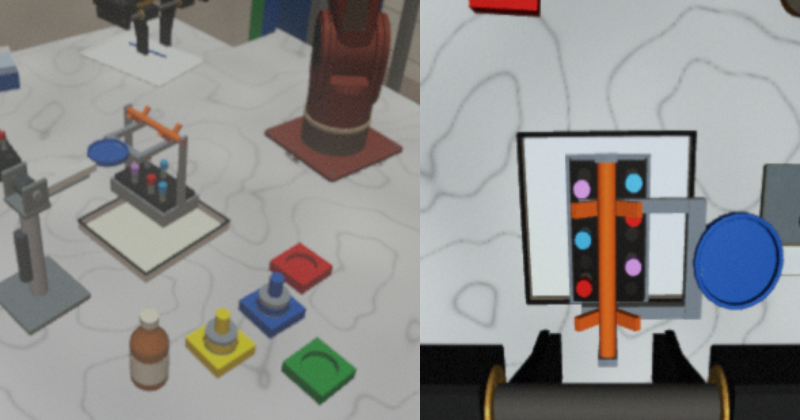

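```bash
python3 -c "
from rig import ctrl
print(ctrl.finish_job())"
```

```text
the job is handed in; nothing more can be done
None
```

The job is done and handed in at about 29 s of the 72 s allowed.

- **Blue weight:** I lifted it slowly off the pan, following the arm up to its stop. I then lowered it into the blue socket until the floor took the load, with the tool at the height expected for fully home, and released it there. Pictures afterwards show it upright in the hole.
- **Caddy:** I hung it by its bar in the V notches and eased it down about 55 mm until the vertical force on the tool read about zero, then let go. The arm showed no drop, and pictures just after release and about 1.5 s later show no movement. The bar lies in both notches and the gripper is clear.
- **Other items:** The yellow weight and the bottle look unmoved in the last scene picture. The rack was not fully in the last views; I never went near it.
- **What disagreed:**
  - The wrist camera was off by about 2 mm against the other cameras. I set the socket position by comparing weight and hole in the same picture.
  - Sideways force reached about 11 N while easing the caddy down, because the tool lagged the arm's arc. I corrected it before release, and nothing came near the force limits.

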